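Lock the tube rack on the shaker with its T-key

ROBOT

A 6-joint arm with a two-finger parallel gripper is mounted at the origin on the work surface. World frame = base frame: x ahead of the robot, y to its left, z up, the work surface at z = 0. Lengths are in m, angles in degrees, forces in N, time in s.
With the tool pointing down it reaches from about 0.3 to 0.775 m from the base axis. Payload 14.6 kg.
Tool frame: the origin (TCP) lies between the finger pads; the fingertips stand 14 mm ahead of it and the grasp point (between the pads) lies 5 mm behind it; z points along the fingers, y is the line along which they close (so a half turn about z gives the same grasp; the last joint's range is limited). The gripper opens to 85 mm and grips with 20 to 120 N. Pads are 22 mm wide; open, the fingers measure 114 mm over their backs; the gripper's body (76 mm by 85 mm) begins 54 mm behind the grasp point. The pads swing forward as they close: fully open they stand 13 mm farther back than shut.
Start: joints at [61.444, 17.183, 87.147, -0, 75.671, -3.816], TCP at [0.23, 0.5, 0.245] pointing down, gripper open.
Joint ranges: [-173.82, 173.82], [-45.26, 126.66], [13.44, 144.39], [-59.66, 239.66], [0, 175.72], [-146.38, 146.38]. Speed limits (degrees/s): [127.2, 127.2, 147.25, 180, 180, 180].

INTERFACE

Orientations are given as [roll, pitch, yaw] about the fixed x, y, z axes, in that order (R = Rz(yaw) Ry(pitch) Rx(roll)).
In Python, from station import * gives the robot as it stands.
- The arm moves only by the shell command python3 -m jog 'ROWS' [FORCE]. ROWS is JSON, a list that holds one entry, the list of rows, each a list of 7 numbers: the shift along the tool's x, y, z in mm, then the turn, a rotation vector about the tool's x, y, z in degrees, then the gripper command: -1 is shut, 1 is fully open, values between are in proportion. A call has 1 to 20 rows; each row shifts and turns the commanded pose from where the row before left it, along the tool's axes as they then stand; what a row does not reach is not made up. A row lasts 1/12 s, in which the tool goes at most 41.7 mm and 7.16 degrees, less where a joint would pass 70% of its speed; a pose out of reach is approached as far as the arm can. A call is refused whole if a number of a shift passes 41.7 or a number of a turn 7.16, either way. A call with a gripper value outside its range is refused whole. The fingers move at their own pace and stop on an object; FORCE is the grip in N (left out, the last holds). Time passes only in rows, so rows that do not move let the fingers close. It gives the time, the measured TCP pose, the force, the opening and the grip force at its end, in the units of the state.
- get_obs(): the state, without advancing time (a new reading comes with each control period).
- get_image(name): name is "scene" or "top" or "wrist"; returns a dict with "frame" (384x512x3 uint8, red, green, blue), "z_map" (384x512 float32, m along the optical axis (not along the pixel's ray), 0 where there is no reading), "camera_matrix" (3x3 intrinsics, pixels), "origin" and "orientation" of the camera in the world; the wrist camera has in their place "tool_from_camera" (4x4, takes a point from camera to tool coordinates, whose origin is the TCP and whose axes are the flange's). Camera axes: x right, y down, z forward; pixel columns grow to the right and rows downward; lengths in m; the calibration is good to about 2 mm. The wrist camera is an equidistant fisheye: a pixel r from the principal point sees the ray r / f radians off the axis. A picture is of the moment at which its call begins: read the wrist's pose just before it.
- hand_in(): hands the job in; it is judged then, once.
Trained networks look in a picture, given as the dict that the camera call returned (one of the last four; its "shot" number tells which), for a name from the list of things; names that differ only in an ending like _2 or _b are one class to them, and where a whole thing is asked for, a point or a joint stands for the part that bears it (a point fixed in the world has none). Each returns a list of dicts, best first, with "score" (0 to 1); they miss things now and then, are a little off and sometimes report something else, mostly with a low value. They report only what shows in the picture. A call takes as long as a camera call. They do not tell look-alikes from the thing itself.
- outline_of(picture, query): "mask" (384x512 bool, what is visible of it) and "box" ([left, top, right, bottom] in pixels, round what is visible of it).
The state is a dict: "time_s": time; "joints": joint angles; "dq": joint speeds; "effort": joint torques, N m; "ee_pos": TCP position; "tcp_rot": TCP orientation; "force": force on the tool from outside, world axes, zero at the start; "ft_torque": the same for the moment, N m; "grip_width": finger opening in m; "grasp_force": force on a finger pad.
Only numpy, scipy, OpenCV 4.12 (cv2) and the standard library are available. Lean on these libraries where they do the work, as an engineer would, in place of code of your own. Each camera call takes 0.05 s, during which the arm holds its last target. There are 200 camera calls.

TASK

Lock the tube rack down on the shaker for its run: take the red T-key from its grey parking block, pass its T-head down through the slot in the lock tower, press it down against the spring, turn it a quarter turn clockwise to the stop, and let the spring lift it home so that it stays locked by itself. The rack's exact place on its rails is not known, so feel gently for the slot and never force the key; leave the bottle, jar and slide box alone, and let go of the key at the end.

Things in the scene. Friction and masses are not known exactly. Their poses are not given: they have to be found in the camera images.
- key_mid (a point): Centre of the red-handled T-key, 66 mm tall, 70 g, 33 mm above its underside; z up the shaft, x along both head and flat handle (half a turn looks the same). Red handle 34 (x) by 12 (y) by 42 mm high, its top 33 mm above the point; best gripped across the 12 mm, pads 17 mm above the point. Starts upright, hanging by its collar in the parking block.
- key_head (a point): Centre of the underside of the key's steel T-head, axes as key_mid. From here up: head bar 26 (x) by 9 (y) by 7 mm high, shaft 8 mm thick and 13 mm long, collar disc 26 mm across and 4 mm high (its underside 20 mm above this point), then the handle.
- holder: Grey parking block, fixed, 60 (x) by 50 (y) by 30 mm high, origin at the centre of its underside. A pocket 30 by 14 mm, long along x, holds the key's head loosely, 20 mm deep below the block's top; the key lifts straight out.
- shaker: Grey orbital shaker, fixed, 240 (x) by 260 (y) mm, platform top 75 mm high; origin at the centre of its underside, front to -x. On it a white tube rack with a blue lock tower (56 by 56 by 60 mm) in front of it, clamped on rails along y: hand forces do not slide it. The tube caps start 65 mm beyond the slot on the +x side, up to 10 mm above the tower's top.
- lock_ref (a point): Where the slot's centre, at the top of the tower's 6 mm metal plate, would be if the rack stood at its end stop; axes of the shaker. The rack really stands 3 to 27 mm from there along +y, unmeasured, which this and the other lock_ points ignore; x and z are true. Slot 29 mm long (y), 12 mm wide (x): the head goes in lengthwise along y. Over 45 N between key and lock damages it.
- lock_spring (a point): 10 mm below lock_ref: top of the round black spring plate inside the tower. It (damped) pushes the head up with about 3 N at first touch and 9 N when pressed 10 mm further, where the key's collar lands on the tower's top, a hard stop. Ridges hang 3 mm below the top plate, so the head can turn only with its underside 16 to 20 mm below the plate's top.
- lock_home (a point): 20 mm above lock_ref: the key's centre when locked (add the rack's offset along y). Pressed down, the key turns only clockwise seen from above, a quarter turn to a stop, its head then along x. Let up there, the spring lifts it into a pocket between the ridges until the head meets the plate's underside (6 mm below the plate's top), and holds it; the pocket has about 1.5 mm play.
- reagent_mid (a point): Amber dropper bottle, 42 mm across, 85 mm high, loose; the point is its centre. Leave alone.
- jar_mid (a point): White jar with a green lid, 48 mm across, 70 mm high, loose; the point is its centre. Leave alone.
- slidebox_mid (a point): Blue slide box, 90 by 75 by 32 mm high, loose; the point is its centre. Leave alone.
Things that resemble listed ones, but are neither listed nor needed, are in the scene too. Of the things that look like the part that bears key_mid, the middle-sized one is meant.

How it is judged:
By the outcome, as a careful person would: the job done as asked, in the order asked, and still so for the second after the job is handed in, with the robot touching nothing.
It also fails if it takes over 64 s, if anything falls off the work surface, if the arm or the gripper's body presses on something with over 40 N, if the wrist force passes 120 N, or if a joint passes its speed limit or range.

## Working session

There is one attempt and no reset: what is moved stays moved. The work goes in short steps, Python scripts to look and compute and a shell command to move; the robot and the scene stay as the last step left them, time stands still between calls to the robot, and variables do not carry over. Pictures are saved under pics/ and viewed, at most 10 in all, crops included, and the job is handed in when it is done.

```bash
mkdir -p pics; ls; cat > h.py <<'E'
from station import *
import numpy as np, cv2
from scipy.spatial.transform import Rotation as R
def rot(o):
    o=np.array(o); return o if o.shape==(3,3) else (R.from_quat(o).as_matrix() if o.size==4 else R.from_euler('xyz',o,degrees=True).as_matrix())
def cloud(im):
    K=im['camera_matrix'];z=im['z_map'];v,u=np.mgrid[:384,:512]
    P=np.stack([(u-K[0,2])/K[0,0]*z,(v-K[1,2])/K[1,1]*z,z],-1)
    W=P@rot(im['orientation']).T+np.array(im['origin']); W[z==0]=np.nan; return W
def save(n,f,): cv2.imwrite('pics/'+n,f[...,::-1])
E
python3 - <<'E'
from h import *
o=get_obs();print(o)
ims={n:get_image(n) for n in('scene','top')}
for n,im in ims.items():
    print(n,im['origin'],im['orientation'],im['camera_matrix'])
    save(n+'.png',im['frame']);np.savez('pics/'+n,W=cloud(im),f=im['frame'])
    W=cloud(im)
    for q in('key_mid','holder','shaker','reagent_mid','jar_mid','slidebox_mid'):
        for d in outline_of(im,q)[:4]:
            p=W[d['mask']];print(n,q,round(d['score'],2),np.round(d['box']),np.nanmedian(p,0).round(3),np.nanmin(p,0).round(3),np.nanmax(p,0).round(3))
save('both.png',np.hstack([cv2.resize(ims[n]['frame'],(400,300)) for n in ims]))
E
```

```text
pics
{'time_s': 0.0, 'joints': array([ 6.14453847e+01,  1.72176395e+01,  8.71822056e+01, -1.79139270e-03,
        7.56695382e+01, -3.81721326e+00]), 'dq': array([-0.02178141, -0.13302157,  0.0429473 , -0.06766074,  0.02790844,
       -0.05280978]), 'effort': array([ 6.35110227e-04, -5.43518794e+01, -3.61779857e+01, -1.01326057e-04,
        4.18635682e-03,  2.68296327e-05]), 'ee_pos': array([0.23006512, 0.49932074, 0.24468798]), 'tcp_rot': array([-1.79930655e+02, -2.88783958e-03,  1.55263041e+02]), 'force': array([-0.34146713,  0.51905015, -0.3540262 ]), 'ft_torque': array([ 0.04518865,  0.04149743, -0.04928852]), 'grasp_force': 0.0, 'grip_width': 0.08522613168750633}
scene [1.06195601 0.56683138 0.62349835] [-123.83264447    0.71369333  134.80184007] [[366.96174281   0.         249.94192393]
 [  0.         366.96174281 194.98363553]
 [  0.           0.           1.        ]]
scene key_mid 0.67 [185. 162. 200. 179.] [ 0.494 -0.261  0.054] [ 0.414 -0.387 -0.   ] [ 0.511 -0.25   0.079]
scene key_mid 0.55 [214. 146. 228. 182.] [ 0.4   -0.231  0.056] [ 0.265 -0.404 -0.   ] [ 0.413 -0.21  
[... 1009 characters left out ...]
 0.479 -0.261  0.028] [ 0.455 -0.3   -0.006] [ 0.518 -0.239  0.078]
top holder 0.25 [174. 116. 254. 195.] [0.631 0.162 0.076] [ 0.508  0.035 -0.004] [0.766 0.316 0.149]
top shaker 0.94 [173. 117. 250. 194.] [0.631 0.162 0.076] [ 0.508  0.036 -0.006] [0.766 0.299 0.149]
top shaker 0.41 [338. 197. 345. 206.] [ 0.488 -0.26   0.07 ] [ 0.472 -0.27   0.028] [ 0.503 -0.255  0.078]
top reagent_mid 0.46 [314. 148. 332. 160.] [ 0.651 -0.21   0.056] [ 0.637 -0.235 -0.004] [ 0.695 -0.195  0.087]
top jar_mid 0.53 [126. 227. 150. 240.] [0.375 0.396 0.067] [0.354 0.38  0.008] [0.397 0.426 0.076]
top slidebox_mid 0.74 [352. 143. 380. 173.] [ 0.648 -0.364  0.03 ] [ 0.6   -0.409  0.003] [ 0.702 -0.317  0.039]
```

View pics/scene.png

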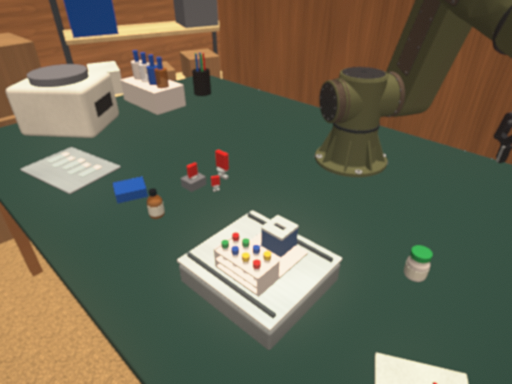

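```bash
python3 - <<'E'
import cv2
f=cv2.imread('pics/top.png'); 
cv2.imwrite('pics/topc.png',cv2.resize(f[100:260,110:390],(798,456),interpolation=cv2.INTER_CUBIC))
f=cv2.imread('pics/scene.png'); 
cv2.imwrite('pics/sc.png',cv2.resize(f[130:200,150:260],(770,490),interpolation=cv2.INTER_CUBIC))
E
```

```text
(no output)
```

View pics/topc.png

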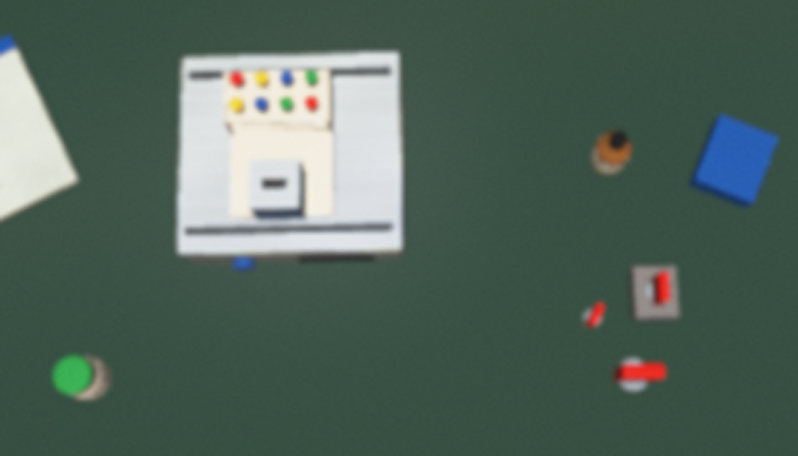

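View pics/sc.png

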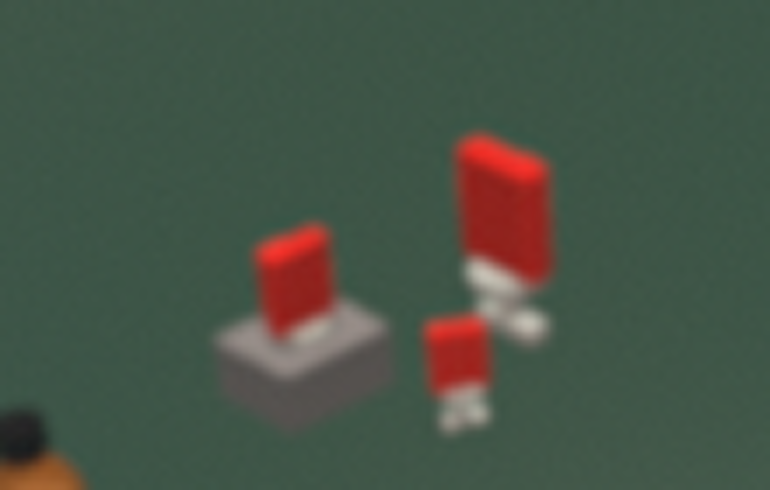

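The candidates in the scene view are the key in the grey block at (193,171), a larger loose one at (222,163) and a smaller loose one at (216,184). The middle-sized one stands in the parking block, and the close crop confirms it. Next I measure the key and the slot.

```bash
python3 - <<'E'
import numpy as np,cv2
for n in('top','scene'):
    d=np.load(f'pics/{n}.npz');W=d['W'];f=d['f'].astype(int)
    red=(f[...,0]>130)&(f[...,1]<80)&(f[...,2]<80)
    m=red&(abs(W[...,0]-.49)<.05)&(abs(W[...,1]+.26)<.03)&(W[...,2]>(.068))
    p=W[m];print(n,'keytop',m.sum(),p.mean(0).round(4),p.min(0).round(4),p.max(0).round(4))
    if len(p)>2: print(cv2.minAreaRect((p[:,:2]*1000).astype(np.float32)))
    b=(W[...,2]>.022)&(W[...,2]<.036)&(abs(W[...,0]-.48)<.06)&(abs(W[...,1]+.26)<.05)
    q=W[b];print('block',b.sum(),cv2.minAreaRect((q[:,:2]*1000).astype(np.float32)),np.median(q[:,2]))
    t=(W[...,2]>.12)&(W[...,0]<.62)&(W[...,0]>.48)&(W[...,1]>.05)&(W[...,1]<.3)
    q=W[t];print('tower',t.sum(),np.median(q[:,2]),cv2.minAreaRect((q[:,:2]*1000).astype(np.float32)),q.min(0),q.max(0))
    g=f.sum(-1);dk=t&(g<330);
    if n=='top':
        v,u=np.where(t);print(u.min(),u.max(),v.min(),v.max());print(g[v.min():v.max()+1,u.min():u.max()+1])
        s=(W[...,2]>.065)&(W[...,2]<.085)&(W[...,1]>0)&(W[...,0]>.4);q=W[s];print('shaker',cv2.minAreaRect((q[:,:2]*1000).astype(np.float32)))
E
```

```text
top keytop 28 [ 0.4888 -0.2628  0.0735] [ 0.473  -0.2682  0.0684] [ 0.503  -0.2585  0.0774]
((488.1023864746094, -263.31060791015625), (30.086326599121094, 8.770769119262695), 3.225489854812622)
block 209 ((488.0399475097656, -264.85491943359375), (58.911407470703125, 51.011802673339844), 0.15106059610843658) 0.029077698791673656
tower 325 0.13360295255251953 ((587.364990234375, 174.49131774902344), (56.766666412353516, 55.42118453979492), 1.8054027557373047) [0.55812265 0.14599142 0.1200571 ] [0.61551197 0.20195019 0.13950937]
198 215 156 174
[[690 690 689 688 686 686 685 684 685 687 686 686 686 686 687 682 669 655]
 [686 682 680 679 678 678 678 678 678 676 677 678 679 681 680 673 632 580]
 [682 676 675 676 675 674 676 675 676 676 677 677 676 677 679 670 607 521]
 [682 676 675 676 675 676 676 676 676 676 678 677 679 679 678 670 600 490]
 [683 679 679 677 675 676 676 677 676 676 677 678 679 679 682 673 600 464]
 [685 679 679 669 659 651 654 654 653 651 650 654 662 675 680 673 601 458]
 [683 678 672 632 564 534 531 530 533 533 530 544 593 654 676 670 600 456]
 [680 676 664 579 439 351
[... 818 characters left out ...]
277 281 281 279 276 272 269 265 260 254 248 244 235 253]]
shaker ((642.4224243164062, 168.9554443359375), (240.65716552734375, 260.25006103515625), 1.8092550039291382)
scene keytop 42 [ 0.4937 -0.2615  0.0745] [ 0.4758 -0.2703  0.0681] [ 0.5114 -0.2564  0.0795]
((493.1933898925781, -263.3795166015625), (13.314078330993652, 35.071441650390625), 83.32966613769531)
block 174 ((492.6263122558594, -264.0732116699219), (52.36103820800781, 61.848052978515625), 88.27837371826172) 0.030644643116036596
tower 643 0.13583727540092072 ((591.2116088867188, 176.43527221679688), (58.825958251953125, 58.183616638183594), 3.577065944671631) [0.56013383 0.14755604 0.12012843] [0.61973123 0.20625683 0.13906155]
```

```bash
python3 -m jog '[[[-27.7,-29.3,0,0,0,0,0.2],[-27.7,-29.3,0,0,0,0,0.2],[-27.7,-29.3,0,0,0,0,0.2],[-27.7,-29.3,0,0,0,0,0.2],[-27.7,-29.3,0,0,0,0,0.2],[-27.7,-29.3,0,0,0,0,0.2],[-27.7,-29.3,0,0,0,0,0.2],[-27.7,-29.3,0,0,0,0,0.2],[-27.7,-29.3,0,0,0,0,0.2],[-27.7,-29.3,0,0,0,0,0.2],[-27.7,-29.3,0,0,0,0,0.2],[-27.7,-29.3,0,0,0,0,0.2],[-27.7,-29.3,0,0,0,0,0.2],[-27.7,-29.3,0,0,0,0,0.2],[-27.7,-29.3,0,0,0,0,0.2],[-27.7,-29.3,0,0,0,0,0.2],[-27.7,-29.3,0,0,0,0,0.2],[-27.7,-29.3,0,0,0,0,0.2],[-27.7,-29.3,0,0,0,0,0.2],[-27.7,-29.3,0,0,0,0,0.2]]]'
python3 -m jog '[[[0,0,0,0,0,7.1,0.2],[0,0,0,0,0,7.1,0.2],[0,0,0,0,0,7.1,0.2],[0,0,0,0,0,7.1,0.2],[0,0,0,0,0,7.1,0.2],[0,0,0,0,0,7.1,0.2],[0,0,0,0,0,7.1,0.2],[0,0,0,0,0,7.1,0.2],[0,0,0,0,0,7.1,0.2],[0,0,0,0,0,7.1,0.2],[0,0,0,0,0,7.1,0.2],[0,0,0,0,0,7.1,0.2],[0,0,0,0,0,7.1,0.2],[0,0,0,0,0,7.1,0.2],[0,0,0,0,0,7.1,0.2],[0,0,0,0,0,7.1,0.2],[0,0,0,0,0,7.1,0.2],[0,0,0,0,0,7.1,0.2],[0,0,0,0,0,7.1,0.2],[0,0,0,0,0,7.1,0.2]]]'
python3 -m jog '[[[0,0,0,0,0,7.1,0.2],[0,0,0,0,0,6.2,0.2],[0,0,0,0,0,0,0.2],[0,0,0,0,0,0,0.2]]]'
cat >> h.py <<'E'
def wcloud(im,o):
    K=im['camera_matrix'];z=im['z_map'];v,u=np.mgrid[:384,:512]
    a=(u-K[0,2])/K[0,0];b=(v-K[1,2])/K[1,1];th=np.hypot(a,b);s=np.tan(th)/np.maximum(th,1e-9)
    P=np.stack([a*s*z,b*s*z,z],-1);T=np.array(im['tool_from_camera'])
    W=(P@T[:3,:3].T+T[:3,3])@R.from_euler('xyz',o['tcp_rot'],degrees=True).as_matrix().T+o['ee_pos']
    W[(z==0)|(th>1.4)]=np.nan; return W
E
python3 - <<'E'
from h import *
o=get_obs();im=get_image('wrist');W=wcloud(im,o);print(o['joints'].round(1),im['tool_from_camera'],im['camera_matrix'])
f=im['frame'].astype(int)
save('w1.png',im['frame']);np.savez('pics/w1',W=W,f=im['frame'])
red=(f[...,0]>120)&(f[...,1]<90)&(f[...,2]<90)
m=red&(abs(W[...,0]-.49)<.05)&(abs(W[...,1]+.26)<.03)&(W[...,2]>.071)
p=W[m];print(m.sum(),p.mean(0),np.percentile(p,2,0),np.percentile(p,98,0),cv2.minAreaRect((p[:,:2]*1000).astype(np.float32)))
b=(W[...,2]>.022)&(W[...,2]<.036)&(abs(W[...,0]-.48)<.06)&(abs(W[...,1]+.26)<.05)
q=W[b];print('block',b.sum(),cv2.minAreaRect((q[:,:2]*1000).astype(np.float32)),np.median(q[:,2]))
E
```

```text
time_s: 2.37
ee_pos: [0.4883, -0.2667, 0.2453]
tcp_rot: [-180.0, 0.0, 155.2]
force: [1.6, 1.2, 0.3]
grip_width: 0.0511
grasp_force: 0.0
time_s: 4.03
ee_pos: [0.4881, -0.2646, 0.2453]
tcp_rot: [180.0, 0.0, 12.9]
force: [0.2, 0.0, -0.4]
grip_width: 0.0512
grasp_force: 0.0
time_s: 4.37
ee_pos: [0.4881, -0.2646, 0.2453]
tcp_rot: [180.0, 0.0, 0.2]
force: [-0.0, -0.9, -0.1]
grip_width: 0.0511
grasp_force: 0.0
[-32.2  17.8  86.3  -0.   75.9  57.6] [[ 9.89187908e-05 -9.51345815e-01 -3.08125185e-01  7.88803354e-02]
 [ 9.99999958e-01  1.02307920e-05  2.89446529e-04  2.51964760e-04]
 [-2.72211380e-04 -3.08125201e-01  9.51345776e-01 -1.28233172e-01]
 [ 0.00000000e+00  0.00000000e+00  0.00000000e+00  1.00000000e+00]] [[297.31863964   0.         257.20756515]
 [  0.         297.31863964 194.72922545]
 [  0.           0.           1.        ]]
306 [ 0.49190482 -0.26406057  0.07991871] [ 0.47559641 -0.26991425  0.07338238] [ 0.50795867 -0.23926735  0.23500363] ((492.12591552734375, -254.90814208984375), (30.921606063842773, 33.07774353027344), 88.28687286376953)
block 1679 ((491.1227111816406, -264.9256286621094), (59.86260986328125, 50.07738494873047), 2.2850191593170166) 0.0296057148049097
```

View pics/w1.png

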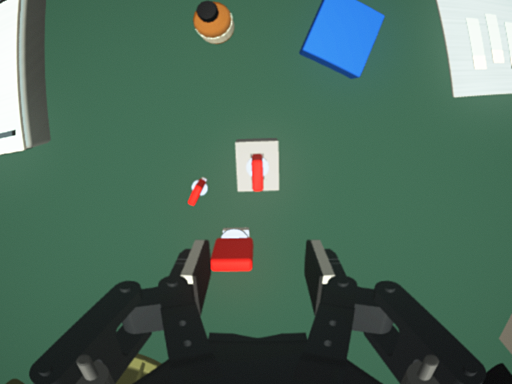

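The wrist view shows the target key at (258,172) in its block, the small look-alike at (199,190) to its left and the big one at (232,252). I need the clearance to the small one.

```bash
python3 - <<'E'
import numpy as np,cv2
d=np.load('pics/w1.npz');W=d['W'];f=d['f'].astype(int)
red=(f[...,0]>120)&(f[...,1]<90)&(f[...,2]<90)
for n,(r0,r1,c0,c1),z0 in(('key',(150,195,245,270),.071),('small',(170,210,180,210),.01),('big',(230,275,205,260),.06)):
    m=np.zeros_like(red);m[r0:r1,c0:c1]=1;m&=red&(W[...,2]>z0)&(W[...,2]<.12);p=W[m]
    print(n,m.sum(),p.min(0).round(4),p.max(0).round(4),cv2.minAreaRect((p[:,:2]*1000).astype(np.float32)))
E
```

```text
key 297 [ 0.4752 -0.27    0.0716] [ 0.5084 -0.2595  0.0772] ((491.7585754394531, -264.87640380859375), (33.1924934387207, 9.82280445098877), 2.100630283355713)
small 201 [ 0.4486 -0.2003  0.0204] [ 0.4745 -0.1835  0.0517] ((461.7793273925781, -191.98216247558594), (9.661563873291016, 26.237407684326172), 63.92436981201172)
big 995 [ 0.3862 -0.2594  0.06  ] [ 0.4033 -0.2126  0.0937] ((394.5130615234375, -236.08399963378906), (16.8292179107666, 46.74091720581055), 1.4852429628372192)
```

```bash
python3 -m jog '[[[3.7,0.2,0,0,0,-1.9,-0.2],[0,0,30,0,0,0,-0.2],[0,0,40,0,0,0,-0.2],[0,0,40,0,0,0,-0.2],[0,0,30,0,0,0,-0.2],[0,0,20,0,0,0,-0.2],[0,0,15,0,0,0,-0.2],[0,0,10,0,0,0,-0.2],[0,0,5,0,0,0,-0.2],[0,0,0,0,0,0,-0.2],[0,0,0,0,0,0,-0.2]]]' 40
python3 -m jog '[[[0,0,0,0,0,0,-0.6],[0,0,0,0,0,0,-0.8],[0,0,0,0,0,0,-1],[0,0,0,0,0,0,-1],[0,0,0,0,0,0,-1],[0,0,0,0,0,0,-1],[0,0,0,0,0,0,-1]]]' 40
```

```text
time_s: 5.33
ee_pos: [0.4921, -0.265, 0.056]
tcp_rot: [180.0, -0.0, 1.9]
force: [0.1, -0.0, 0.5]
grip_width: 0.0339
grasp_force: 0.0
time_s: 5.92
ee_pos: [0.4922, -0.2649, 0.0563]
tcp_rot: [180.0, -0.1, 1.9]
force: [-1.4, 2.0, 7.0]
grip_width: 0.0115
grasp_force: 40.6
```

```bash
python3 -m jog '[[[0,0,-5,0,0,0,-1],[0,0,-10,0,0,0,-1],[0,0,-15,0,0,0,-1],[0,0,-30,0,0,0,-1],[0,0,-40,0,0,0,-1],[0,0,-40,0,0,0,-1],[0,0,-40,0,0,0,-1],[0,0,0,0,0,0,-1],[0,0,0,0,0,0,-1],[0,0,0,0,0,0,-1]]]' 60
python3 - <<'E'
from h import *
o=get_obs();im=get_image('wrist');W=wcloud(im,o);f=im['frame']
save('w2.png',f);print(o['joints'].round(1),o['force'],o['ft_torque'])
im=get_image('scene');W=cloud(im);f=im['frame'].astype(int);np.savez('pics/s2',W=W,f=im['frame'])
red=(f[...,0]>120)&(f[...,1]<90)&(f[...,2]<90)&(abs(W[...,0]-.49)<.06)&(abs(W[...,1]+.265)<.06)&(W[...,2]>.1)
v,u=np.where(red);print(u.min(),u.max(),v.min(),v.max(),W[red].min(0),W[red].max(0))
c=im['frame'][v.min()-25:v.max()+35,u.min()-35:u.max()+35];save('s2.png',np.vstack([cv2.resize(c,(500,400),interpolation=2)]))
E
```

```text
time_s: 6.75
ee_pos: [0.4915, -0.2646, 0.2353]
tcp_rot: [-180.0, 0.0, 1.9]
force: [0.7, 0.8, -0.4]
grip_width: 0.0111
grasp_force: 59.2
[-32.1  18.7  86.5  -0.   74.8  56.1] [ 0.72266136  0.78284119 -0.40904094] [-0.04230667 -0.04017324  0.05079417]
159 186 9 124 [ 0.48395122 -0.31992549  0.212106  ] [ 0.52588335 -0.25236799  0.49998282]Traceback (most recent call last):
  File "<stdin>", line 7, in <module>
cv2.error: OpenCV(4.12.0) /io/opencv/modules/imgproc/src/resize.cpp:4208: error: (-215:Assertion failed) !ssize.empty() in function 'resize'
```

```bash
python3 -m jog '[[[10.8,-35.1,-2.5,0,0,0,-1],[10.8,-35.1,-2.5,0,0,0,-1],[10.8,-35.1,-2.5,0,0,0,-1],[10.8,-35.1,-2.5,0,0,0,-1],[10.8,-35.1,-2.5,0,0,0,-1],[10.8,-35.1,-2.5,0,0,0,-1],[10.8,-35.1,-2.5,0,0,0,-1],[10.8,-35.1,-2.5,0,0,0,-1],[10.8,-35.1,-2.5,0,0,0,-1],[10.8,-35.1,-2.5,0,0,0,-1]]]' 
python3 -m jog '[[[0,0,0,0,0,-6.9,-1],[0,0,0,0,0,-6.9,-1],[0,0,0,0,0,-6.9,-1],[0,0,0,0,0,-6.9,-1],[0,0,0,0,0,-6.9,-1],[0,0,0,0,0,-6.9,-1],[0,0,0,0,0,-6.9,-1],[0,0,0,0,0,-6.9,-1],[0,0,0,0,0,-6.9,-1],[0,0,0,0,0,-6.9,-1],[0,0,0,0,0,-6.9,-1],[0,0,0,0,0,-6.9,-1],[0,0,0,0,0,-7.1,-1],[0,0,0,0,0,0,-1],[0,0,0,0,0,0,-1],[0,0,0,0,0,0,-1]]]'
python3 - <<'E'
from h import *
o=get_obs();im=get_image('wrist');W=wcloud(im,o);f=im['frame']
np.savez('pics/w3',W=W,f=f);save('w3.png',f);print(o['ee_pos'],o['tcp_rot'],o['force'])
t=(W[...,2]>.127)&(W[...,2]<.142)&(abs(W[...,0]-.588)<.033)&(abs(W[...,1]-.175)<.04)
q=W[t];print('tower',t.sum(),np.median(q[:,2]),cv2.minAreaRect((q[:,:2]*1000).astype(np.float32)))
g=f.sum(-1)
s=cv2.erode(((abs(W[...,0]-.588)<.022)&(abs(W[...,1]-.175)<.022)).astype(np.uint8),np.ones((3,3)))>0
v,u=np.where(s&(g<380));print(len(u),u.min(),u.max(),v.min(),v.max())
# slot edge pts: intersect rays with plate-top plane
K=im['camera_matrix'];T=np.array(im['tool_from_camera']);Rw=R.from_euler('xyz',o['tcp_rot'],degrees=True).as_matrix()
for zt in(.134,.135):
    a=(u-K[0,2])/K[0,0];b=(v-K[1,2])/K[1,1];th=np.hypot(a,b);sc=np.sin(th)/th
    d=np.stack([a*sc,b*sc,np.cos(th)],-1)@(Rw@T[:3,:3]).T;c=Rw@T[:3,3]+o['ee_pos']
    p=c+d*((zt-c[2])/d[:,2])[:,None]
    print(zt,cv2.minAreaRect((p[:,:2]*1000).astype(np.float32)),p.mean(0))
save('w3c.png',cv2.resize(f[max(v.min()-40,0):v.max()+60,u.min()-60:u.max()+60],(600,500)))
E
```

```text
time_s: 7.68
ee_pos: [0.5882, 0.0914, 0.2591]
tcp_rot: [180.0, 0.1, 1.9]
force: [-0.5, -0.1, -1.2]
grip_width: 0.0114
grasp_force: 59.1
time_s: 9.02
ee_pos: [0.5882, 0.0896, 0.2597]
tcp_rot: [-179.9, 0.0, 91.5]
force: [-0.4, 0.2, -1.0]
grip_width: 0.011
grasp_force: 59.2
[0.58822108 0.08956044 0.25965283] [-1.79937894e+02  4.98884527e-03  9.15149928e+01] [-0.41195661  0.20765643 -0.96421464]
tower 3900 0.13462931043535953 ((589.3802490234375, 176.2869110107422), (56.359413146972656, 56.393009185791016), 2.4440886974334717)
432 255 268 76 108
0.134 ((589.2442626953125, 176.53271484375), (10.908143997192383, 27.393043518066406), 1.7118453979492188) [0.58924709 0.17669603 0.134     ]
0.135 ((589.2313232421875, 176.50096130371094), (10.865185737609863, 27.285152435302734), 1.7119402885437012) [0.5892342  0.17666363 0.135     ]
```

View pics/w3.png

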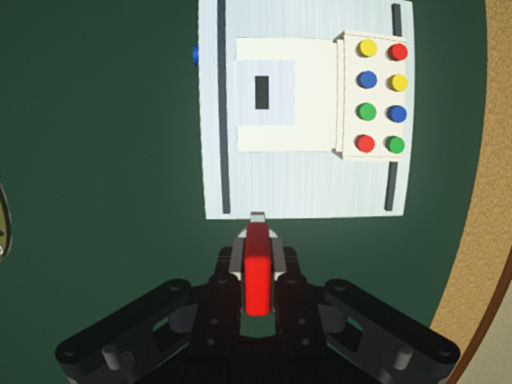

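The slot shows at (262,92), and the held key's handle runs from (258,222) to (258,315) with the head tip at (258,215). I'll check the head's place in hand from its projected outline.

```bash
python3 - <<'E'
from h import *
d=np.load('pics/w3.npz');f=d['f'];im=get_image('wrist');K=im['camera_matrix'];T=np.linalg.inv(np.array(im['tool_from_camera']))
def proj(p):
    c=T[:3,:3]@(np.array(p)/1e3)+T[:3,3];th=np.arctan2(np.hypot(c[0],c[1]),c[2]);r=th/np.hypot(c[0],c[1])*K[0,0]
    return (K[0,2]+c[0]*r,K[1,2]+c[1]*r)
for n,p in dict(headfar_bot=(13,0,46.3),headfar_botL=(13,-4.5,46.3),headfar_botR=(13,4.5,46.3),headfar_top=(13,0,39.3),collar=(13,0,26.3),handletopfar=(17,0,-19.7),handlebotfar=(17,0,22.3),handletopnear=(-17,0,-19.7)).items(): print(n,np.round(proj(p),1))
c=f[200:330,215:300];c=cv2.resize(c,None,fx=5,fy=4.5,interpolation=cv2.INTER_NEAREST);save('w3c.png',c)
E
```

```text
headfar_bot [257.5 208.7]
headfar_botL [250.3 208.7]
headfar_botR [264.7 208.7]
headfar_top [257.5 212.8]
collar [257.5 221.2]
handletopfar [257.7 255.5]
handlebotfar [257.6 217.4]
handletopnear [257.7 316.5]
```

View pics/w3c.png

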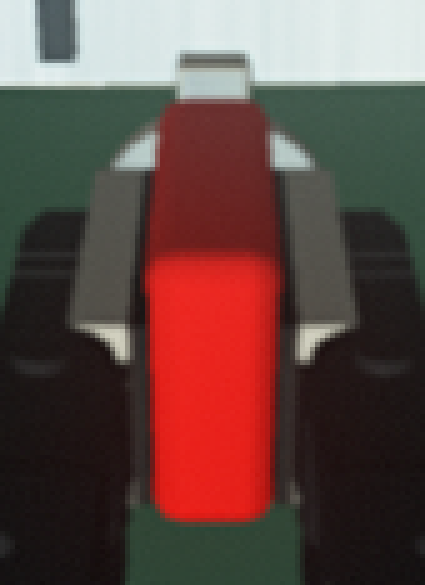

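```bash
python3 -m jog '[[[20,1,0,0,0,-0.2,-1],[25,1,0,0,0,0,-1],[25,1,0,0,0,0,-1],[18.4,0.3,0,0,0,0,-1],[0,0,20,0,0,0,-1],[0,0,25,0,0,0,-1],[0,0,15,0,0,0,-1],[0,0,10,0,0,0,-1],[0,0,0,0,0,0,-1],[0,0,0,0,0,0,-1],[0,0,0,0,0,0,-1]]]'
python3 - <<'E'
from h import *
o=get_obs();im=get_image('wrist');f=im['frame'];print(o['ee_pos'],o['tcp_rot'],o['force'],o['ft_torque'])
np.savez('pics/w4',W=wcloud(im,o),f=f)
save('w4.png',cv2.resize(f[175:245,215:305],None,fx=8,fy=8,interpolation=cv2.INTER_NEAREST))
K=im['camera_matrix'];T=np.linalg.inv(np.array(im['tool_from_camera']))
Rw=R.from_euler('xyz',o['tcp_rot'],degrees=True).as_matrix()
def proj(p):
    c=T[:3,:3]@np.array(p)+T[:3,3];th=np.arctan2(np.hypot(c[0],c[1]),c[2]);r=th/np.hypot(c[0],c[1])*K[0,0]
    return (K[0,2]+c[0]*r,K[1,2]+c[1]*r)
for x,y in((-6,14.5),(6,14.5),(-6,-14.5),(6,-14.5)):
    print('slot',np.round(proj(Rw.T@(np.array([.5892+x/1e3,.1766+y/1e3,.1346])-o['ee_pos'])),1))
E
```

```text
time_s: 10.03
ee_pos: [0.5892, 0.178, 0.1916]
tcp_rot: [179.9, -0.0, 91.9]
force: [-0.3, 0.8, -0.8]
grip_width: 0.0112
grasp_force: 59.2
[0.58918286 0.17803361 0.19162488] [ 1.79895693e+02 -2.15468074e-02  9.19218015e+01] [-0.29528804  0.83075194 -0.77009905] [ 0.025372   -0.01147019 -0.01380002]
slot [248.9 202.6]
slot [267.1 203.2]
slot [248.  241.8]
slot [265.2 242.3]
```

View pics/w4.png

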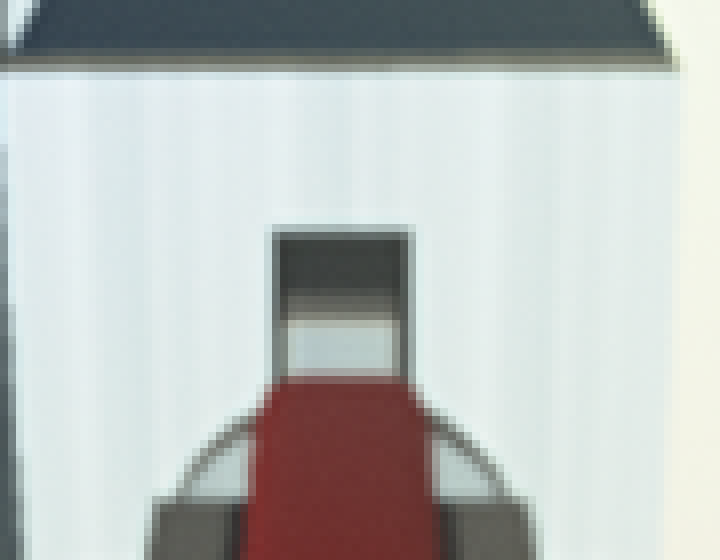

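```bash
python3 - <<'E'
from h import *
from scipy.optimize import brentq
im=get_image('wrist');K=im['camera_matrix'];T=np.linalg.inv(np.array(im['tool_from_camera']))
def row(x,z):
    c=T[:3,:3]@np.array([x/1e3,0,z/1e3])+T[:3,3];th=np.arctan2(np.hypot(c[0],c[1]),c[2]);r=th/np.hypot(c[0],c[1])*K[0,0];return K[1,2]+c[1]*r
for z in(45.3,46.3,47.3):print('head',z,[round(brentq(lambda x:row(x,z)-r,-30,40),2) for r in(211,211.6,212.2)])
print('slotfar',[round(brentq(lambda x:row(x,57)-r,-30,40),2) for r in(204,204.4,204.8)])
print('headtop',[round(brentq(lambda x:row(x,39.3)-r,-30,40),2) for r in(214,214.7,215.5)])
E
```

```text
head 45.3 [11.84, 11.44, 11.04]
head 46.3 [11.46, 11.05, 10.65]
head 47.3 [11.07, 10.66, 10.25]
slotfar [12.29, 12.01, 11.72]
headtop [12.21, 11.75, 11.23]
```

```bash
python3 -m jog '[[[-0.7,0,4,0,0,0.2,-1],[0,0,3,0,0,0,-1],[0,0,2,0,0,0,-1],[0,0,1,0,0,0,-1],[0,0,1,0,0,0,-1],[0,0,0,0,0,0,-1],[0,0,0,0,0,0,-1]]]' 80
python3 -m jog '[[[0,0,0.7,0,0,0,-1],[0,0,0.7,0,0,0,-1],[0,0,0,0,0,0,-1]]]'
```

```text
time_s: 10.72
ee_pos: [0.5887, 0.1773, 0.1793]
tcp_rot: [-180.0, 0.0, 91.8]
force: [-0.1, 0.1, -0.7]
grip_width: 0.0108
grasp_force: 81.0
time_s: 10.97
ee_pos: [0.5887, 0.1773, 0.1777]
tcp_rot: [-180.0, 0.0, 91.8]
force: [-0.0, -0.3, -1.5]
grip_width: 0.011
grasp_force: 81.0
```

```bash
python3 -m jog '[[[0,0,0.7,0,0,0,-1],[0,0,0.7,0,0,0,-1],[0,0,0.7,0,0,0,-1],[0,0,0,0,0,0,-1]]]'
python3 -m jog '[[[0,0,0.8,0,0,0,-1],[0,0,0.8,0,0,0,-1],[0,0,0.8,0,0,0,-1],[0,0,0,0,0,0,-1],[0,0,0,0,0,0,-1]]]'
```

```text
time_s: 11.3
ee_pos: [0.5886, 0.1773, 0.1756]
tcp_rot: [-180.0, 0.0, 91.8]
force: [-1.2, -0.0, -0.8]
grip_width: 0.0105
grasp_force: 81.0
time_s: 11.72
ee_pos: [0.5887, 0.1773, 0.1733]
tcp_rot: [-180.0, 0.0, 91.8]
force: [0.4, -0.5, -0.3]
grip_width: 0.0108
grasp_force: 81.0
```

```bash
python3 -m jog '[[[0,0,1,0,0,0,-1],[0,0,1,0,0,0,-1],[0,0,1,0,0,0,-1],[0,0,1,0,0,0,-1],[0,0,0,0,0,0,-1],[0,0,0,0,0,0,-1]]]'
python3 -m jog '[[[0,0,1,0,0,0,-1],[0,0,1,0,0,0,-1],[0,0,1,0,0,0,-1],[0,0,0,0,0,0,-1],[0,0,0,0,0,0,-1]]]'
```

```text
time_s: 12.22
ee_pos: [0.5888, 0.1773, 0.1695]
tcp_rot: [180.0, -0.0, 91.8]
force: [-0.4, 0.1, 3.4]
grip_width: 0.0111
grasp_force: 82.0
time_s: 12.63
ee_pos: [0.5888, 0.1773, 0.1665]
tcp_rot: [180.0, -0.0, 91.8]
force: [-1.1, -0.8, 5.1]
grip_width: 0.0109
grasp_force: 82.1
```

```bash
python3 -m jog '[[[0,0,1,0,0,0,-1],[0,0,1,0,0,0,-1],[0,0,1,0,0,0,-1],[0,0,0.7,0,0,0,-1],[0,0,0,0,0,0,-1],[0,0,0,0,0,0,-1]]]'
python3 -m jog '[[[0,0,0,0,0,3,-1],[0,0,0,0,0,3,-1],[0,0,0,0,0,3,-1],[0,0,0,0,0,0,-1]]]'
python3 -c "
from h import *;o=get_obs();print(o['force'],o['ft_torque'],o['joints'])"
```

```text
time_s: 13.13
ee_pos: [0.5888, 0.1774, 0.163]
tcp_rot: [180.0, -0.0, 91.8]
force: [-1.6, -0.8, 7.3]
grip_width: 0.0106
grasp_force: 82.6
time_s: 13.47
ee_pos: [0.5891, 0.1774, 0.1633]
tcp_rot: [179.9, -0.0, 82.6]
force: [-1.1, -0.1, 6.0]
grip_width: 0.0112
grasp_force: 82.6
[-1.10699694 -0.1416457   6.02929262] [-0.03749557  0.0416382   0.01173556] [ 1.33489870e+01  2.95838045e+01  8.10548348e+01 -1.59711836e-04
  6.92669338e+01  2.07852162e+01]
```

```bash
python3 -m jog '[[[0,0,0.5,0,0,4,-1],[0,0,0,0,0,4,-1],[0,0,0,0,0,4,-1],[0,0,0,0,0,4,-1],[0,0,0,0,0,4,-1],[0,0,0,0,0,0,-1]]]'
python3 -c "
from h import *;o=get_obs();print(o['force'],o['ft_torque'])"
python3 -m jog '[[[0,0,0,0,0,4,-1],[0,0,0,0,0,4,-1],[0,0,0,0,0,4,-1],[0,0,0,0,0,4,-1],[0,0,0,0,0,4,-1],[0,0,0,0,0,0,-1]]]'
python3 -c "
from h import *;o=get_obs();print(o['force'],o['ft_torque'])"
```

```text
time_s: 13.97
ee_pos: [0.5891, 0.1774, 0.1628]
tcp_rot: [179.9, -0.1, 62.5]
force: [-0.1, 0.7, 7.1]
grip_width: 0.0111
grasp_force: 82.6
[-0.06393014  0.67923623  7.11620028] [-0.08352572 -0.05536154 -0.05184878]
time_s: 14.47
ee_pos: [0.5892, 0.1774, 0.1628]
tcp_rot: [180.0, -0.1, 42.5]
force: [-0.9, 0.5, 6.3]
grip_width: 0.0106
grasp_force: 82.6
[-0.92039864  0.47124837  6.27202587] [ 0.00840307 -0.00733676 -0.05245374]
```

Turning freely, so I continue toward the stop (yaw about 1.8).

```bash
python3 -m jog '[[[0,0,0,0,0,4,-1],[0,0,0,0,0,4,-1],[0,0,0,0,0,4,-1],[0,0,0,0,0,4,-1],[0,0,0,0,0,4,-1],[0,0,0,0,0,4,-1],[0,0,0,0,0,4,-1],[0,0,0,0,0,0,-1]]]'
python3 -c "
from h import *;o=get_obs();print(o['force'],o['ft_torque'])"
python3 -m jog '[[[0,0,0,0,0,3,-1],[0,0,0,0,0,3,-1],[0,0,0,0,0,2,-1],[0,0,0,0,0,2,-1],[0,0,0,0,0,0,-1],[0,0,0,0,0,0,-1]]]'
python3 -c "
from h import *;o=get_obs();print(o['force'],o['ft_torque'])"
```

```text
time_s: 15.13
ee_pos: [0.5892, 0.1774, 0.1628]
tcp_rot: [180.0, -0.1, 14.5]
force: [-0.1, -0.2, 6.8]
grip_width: 0.0111
grasp_force: 82.6
[-0.10414574 -0.24003668  6.83879339] [-0.02151035  0.0500664  -0.04370933]
time_s: 15.63
ee_pos: [0.5891, 0.1774, 0.1628]
tcp_rot: [-180.0, -0.1, 4.7]
force: [0.1, 0.5, 7.3]
grip_width: 0.0109
grasp_force: 82.6
[0.07924115 0.48446638 7.33559036] [ 0.02642821  0.00339174 -0.07614158]
```

```bash
for i in 1 ; do python3 -m jog '[[[0,0,0,0,0,1,-1],[0,0,0,0,0,1,-1],[0,0,0,0,0,1,-1],[0,0,0,0,0,0,-1],[0,0,0,0,0,0,-1]]]'; done
python3 -c "
from h import *;o=get_obs();print(o['force'],o['ft_torque'])"
python3 -m jog '[[[0,0,0,0,0,1,-1],[0,0,0,0,0,1,-1],[0,0,0,0,0,0,-1],[0,0,0,0,0,0,-1]]]'
python3 -c "
from h import *;o=get_obs();print(o['force'],o['ft_torque'])"
```

```text
time_s: 16.05
ee_pos: [0.5892, 0.1774, 0.1628]
tcp_rot: [-180.0, -0.1, 1.8]
force: [0.7, -0.5, 8.5]
grip_width: 0.0108
grasp_force: 82.6
[ 0.71307868 -0.54903504  8.46279502] [-0.03881833 -0.05013062 -0.01658357]
time_s: 16.38
ee_pos: [0.5892, 0.1774, 0.1629]
tcp_rot: [-180.0, -0.1, -0.2]
force: [0.4, -0.2, 6.8]
grip_width: 0.0112
grasp_force: 82.6
[ 0.39016443 -0.21205586  6.76078211] [-0.00446076 -0.00391538  0.01318624]
```

```bash
python3 -m jog '[[[0,0,0,0,0,1,-1],[0,0,0,0,0,1,-1],[0,0,0,0,0,0,-1],[0,0,0,0,0,0,-1]]]'
python3 -c "
from h import *;o=get_obs();print(o['force'],o['ft_torque'])"
python3 -m jog '[[[0,0,0,0,0,1,-1],[0,0,0,0,0,1,-1],[0,0,0,0,0,0,-1],[0,0,0,0,0,0,-1]]]'
python3 -c "
from h import *;o=get_obs();print(o['force'],o['ft_torque'])"
```

```text
time_s: 16.72
ee_pos: [0.5891, 0.1773, 0.1628]
tcp_rot: [-180.0, -0.1, -2.2]
force: [-1.0, -0.3, 7.8]
grip_width: 0.0108
grasp_force: 82.6
[-1.00332259 -0.2667805   7.77227483] [-0.14994764  0.08798793  0.003749  ]
time_s: 17.05
ee_pos: [0.589, 0.177, 0.1628]
tcp_rot: [180.0, -0.1, -4.2]
force: [-1.3, -2.7, 7.5]
grip_width: 0.011
grasp_force: 82.7
[-1.27513617 -2.67622423  7.50113417] [-0.5847478   0.34631138  0.0380735 ]
```

Stop felt at about -3° yaw. I back off slightly and let it rise.

```bash
python3 -m jog '[[[0,0,0,0,0,-1.2,-1],[0,0,0,0,0,-1.3,-1],[0,0,-1,0,0,0,-1],[0,0,-1,0,0,0,-1],[0,0,-0.5,0,0,0,-1],[0,0,0,0,0,0,-1],[0,0,0,0,0,0,-1]]]'
python3 -c "
from h import *;o=get_obs();print(o['force'],o['ft_torque'])"
python3 -m jog '[[[0,0,-1,0,0,0,-1],[0,0,-0.8,0,0,0,-1],[0,0,0,0,0,0,-1],[0,0,0,0,0,0,-1]]]'
python3 -c "
from h import *;o=get_obs();print(o['force'],o['ft_torque'])"
```

```text
time_s: 17.63
ee_pos: [0.5891, 0.1772, 0.1651]
tcp_rot: [-180.0, -0.1, -1.7]
force: [0.5, -1.2, 6.2]
grip_width: 0.0106
grasp_force: 82.5
[ 0.48046313 -1.23599373  6.17722492] [-0.22300734 -0.00801174 -0.03045326]
time_s: 17.97
ee_pos: [0.589, 0.1773, 0.1667]
tcp_rot: [-180.0, -0.1, -1.7]
force: [1.9, -1.8, 5.5]
grip_width: 0.0107
grasp_force: 82.3
[ 1.94263256 -1.81977471  5.51685183] [-0.21482276 -0.48388528  0.01985171]
```

```bash
python3 -m jog '[[[0,0,-0.6,0,0,0,-1],[0,0,-0.4,0,0,0,-1],[0,0,0,0,0,0,-1],[0,0,0,0,0,0,-1]]]' 20
python3 -c "
from h import *;o=get_obs();print(o['force'],o['ft_torque'])"
```

```text
time_s: 18.3
ee_pos: [0.5888, 0.1773, 0.1675]
tcp_rot: [-180.0, -0.0, -1.7]
force: [3.0, -1.8, 3.8]
grip_width: 0.0106
grasp_force: 82.2
[ 3.043862   -1.78091952  3.83820367] [-0.22940788 -0.54990937  0.03698074]
```

```bash
python3 -m jog '[[[0,0,0,0,0,0,-0.68],[0,0,0,0,0,0,-0.6],[0,0,0,0,0,0,-0.4],[0,0,0,0,0,0,-0.2],[0,0,0,0,0,0,-0.2],[0,0,0,0,0,0,-0.2],[0,0,0,0,0,0,-0.2]]]' 20
python3 -m jog '[[[0,0,-5,0,0,0,-0.2],[0,0,-15,0,0,0,-0.2],[0,0,-30,0,0,0,-0.2],[0,0,-30,0,0,0,-0.2],[-15,0,-20,0,0,0,-0.2],[-15,0,0,0,0,0,-0.2],[-15,0,0,0,0,0,-0.2],[0,0,0,0,0,0,-0.2],[0,0,0,0,0,0,-0.2],[0,0,0,0,0,0,-0.2]]]'
python3 - <<'E'
from h import *
o=get_obs();im=get_image('wrist');W=wcloud(im,o);f=im['frame'].astype(int);print(o['force'])
red=(f[...,0]>120)&(f[...,1]<90)&(f[...,2]<90)&(abs(W[...,0]-.589)<.03)&(abs(W[...,1]-.177)<.03)&(W[...,2]>.15)
p=W[red];print(red.sum(),p.max(0),p.min(0));p=p[p[:,2]>np.percentile(p[:,2],90)-.004];print(cv2.minAreaRect((p[:,:2]*1000).astype(np.float32)),np.median(p,0))
save('w5.png',im['frame'])
E
```

```text
time_s: 18.88
ee_pos: [0.5886, 0.1774, 0.1674]
tcp_rot: [180.0, 0.0, -1.7]
force: [-0.2, 0.4, 0.3]
grip_width: 0.0346
grasp_force: 0.0
time_s: 19.72
ee_pos: [0.5441, 0.1787, 0.2677]
tcp_rot: [-180.0, -0.0, -1.7]
force: [0.3, 0.1, -0.8]
grip_width: 0.0346
grasp_force: 0.0
[ 0.29516892  0.14953387 -0.75534614]
669 [0.60478969 0.18261372 0.18969287] [0.57161669 0.17181819 0.15805174]
((588.0037841796875, 177.21612548828125), (10.791817665100098, 32.7736701965332), 89.9922103881836) [0.58876115 0.17699271 0.18734901]
```

View pics/w5.png

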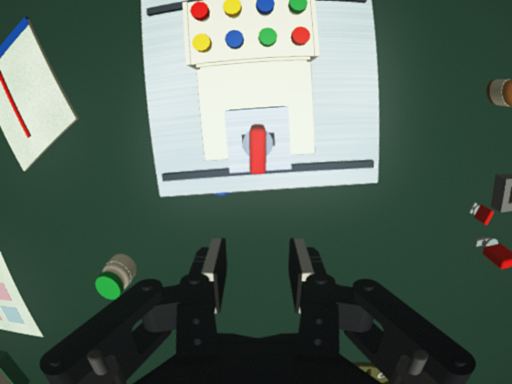

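The view shows the key at (258,148) upright in the tower, handle along x and its top at z ≈ 0.188, against the 0.1876 expected when locked. The gripper is clear of it.

```bash
python3 -c "
from station import *;print(hand_in())"
```

```text
the job is handed in; nothing more can be done
None
```

The rack is locked: I turned the key clockwise to the stop, let the spring lift it home and let go. In the last picture it stood upright at locked height, and I handed the job in at about 20 s of the 64 s allowed.

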